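Release and open the touch-latch reagent cupboard

TASK

Open the blue door of the small reagent cupboard: press it in near its free edge until the catch lets go, let it spring ajar by itself, then push it round with the fingers until it stands wide open, square to the cupboard or beyond. The amber jar stands in the door's swing: before the door reaches it, slide it out of the way along the bench with the fingers, without gripping, lifting or tipping it. Leave the other loose things on the bench where they are.

Things in the scene. Friction and masses are not known exactly. Their poses are not given: they have to be found in the camera images.
- cupboard: White bench-top reagent cupboard without handle, fixed, 200 deep (its x) x 240 wide (its y) x 260 mm high. Origin: centre of its underside, on the bench. Its own -x points straight out of the front, which the blue door covers. Catch and spring plunger sit inside, 110 to 140 mm above the bench; fixed bottles stand within.
- door (a joint): Blue door on an upright hinge, rad: 0 shut and latched, -0.02 pressed to its stop (4 to 5 mm at the free edge), 1.57 square to the cupboard, 1.83 stop. Pressed in 3 mm or more at the free edge (4 to 6 N) the catch unlatches, once; as the finger backs off a spring pushes the door out to 0.28 to 0.36 rad (free edge 65 to 85 mm out). From there it stays where it is left and swings with 1 to 3 N.
- door_hinge (a point): Point on the door's hinge line, 258 mm above the bench, at x = -104, y = +120 mm in the cupboard's frame (left end of the front for one facing it); does not move. From this line the door reaches 238 mm to its free edge; its back face lies 2 mm and its outer face 18 mm to the outside of the line. The upper 80 mm of its back is plain.
- finger_plate (a point): Centre of the steel finger plate (50 wide x 70 mm high) on the door's outer face, 30 mm from the free edge, 218 mm above the bench. Moves with the door. When shut, the outer face is 122 mm from the cupboard's origin along its -x.
- door_edge (a point): Top corner of the door's free edge (the end away from the hinge), middle of its 16 mm thickness, 258 mm above the bench. Moves with the door. Shut, the door stands 6 mm off the cupboard body.
- jar: Loose squat wide-mouth amber jar with white cap and paper label, 68 mm diameter, 58 mm high, about 0.25 kg; straight sides up to 38 mm. Origin: centre of its underside. Stands on the bench in the door's swing, 128 to 188 mm out from the shut door's outer face; pushed low, it slides without tipping.
- flask: Loose stoppered clear conical flask, 80 mm base, 146 mm high; bystander. Origin: centre of underside.
- beaker: Loose clear beaker, 70 mm diameter, 90 mm high; bystander. Origin: centre of underside.
- cup: Loose clear plastic cup, 64 mm diameter, 70 mm high; bystander. Origin: centre of underside.
- wash_bottle: Loose white wash bottle with red cap and spout, 68 mm diameter, 178 mm high to the spout; bystander. Origin: centre of underside.
- tube_rack: Loose white test-tube rack, 70 (its x) x 200 (its y) mm, 134 mm high to the tube caps; bystander. Origin: centre of underside.
Things that resemble listed ones, but are neither listed nor needed, are in the scene too. What is shaped like the jar but brown or red is not meant.

How it is judged:
On the way, in this order (a step that is already met when the one before it is completed fails the run):
1. the shut door is pressed in against its catch (value of joint door below -0.004 rad), for 0.02 s.
2. the catch has let go: the door stands ajar by itself, the robot off it (value of joint door above 0.15 rad and contact force between the fingers and door below 0.3 N), for 0.2 s.
At the end, for the whole second after the job is handed in: The door stands still, open by more than 1.42 rad (square to the cupboard, with 8 degrees to spare); the jar stands upright (within 0.1 rad), at rest on the bench, clear of the door (value of joint door above 1.42 rad and velocity of joint door between -0.05 and 0.05 rad/s and angle between jar's own z axis and vertical below 0.1 rad and height (world z) of jar between -0.005 and 0.005 m and linear speed of jar below 0.02 m/s and contact force between door and jar below 0.2 N); the robot touches nothing.
It fails at once if the door strikes the jar (contact force between door and jar above 0.4 N).
It fails at once if the jar is lifted off the bench (height (world z) of jar above 0.015 m).
It fails at once if the jar is tipped (angle between jar's own z axis and vertical above 0.35 rad).
It fails at once if the jar is gripped (contact force between the fingers and jar above 30 N).
It fails at once if a bystander on the bench is shifted by more than 25 mm (distance of any of flask, beaker, cup, wash_bottle, tube_rack from where it was at the start of the episode above 0.025 m).
It also fails if it takes over 64 s, if anything falls off the work surface, if the arm or the gripper's body presses on something with over 40 N, if the wrist force passes 120 N, or if a joint passes its speed limit or range.

ROBOT

A 6-joint arm with a two-finger parallel gripper is mounted at the origin on the work surface. World frame = base frame: x ahead of the robot, y to its left, z up, the work surface at z = 0. Lengths are in m, angles in rad, forces in N, time in s.
With the tool pointing down it reaches from about 0.375 to 0.975 m from the base axis. Payload 3.8 kg.
Tool frame: the origin (TCP) lies at the very end of the fingers, on their centre line; the grasp point (between the pads) lies 19 mm behind it (bot.grasp_offset is the distance from the TCP to the grasp point, in m); z points along the fingers, x is the direction in which the jaws open and shut, and the axes are right-handed (so a half turn about z gives the same grasp; the last joint's range is limited). The gripper opens to 88 mm and grips with 3 to 60 N. Pads are 18 mm wide; open, the fingers measure 123 mm over their backs; the gripper's body (75 mm by 187 mm) begins 45 mm behind the grasp point.
Start: joints at [-1.176, 0.264, 1.604, -0, 1.274, -0.037], TCP at [0.282, -0.613, 0.239] pointing down, gripper open.
Joint ranges: [-2.63, 2.63], [-0.94, 2.18], [0.31, 2.57], [-1.31, 4.45], [0, 2.66], [-2.55, 2.55]. Speed limits (rad/s): [2.57, 2.57, 3.14, 3.14, 3.14, 3.14].

INTERFACE

Orientations are given as a unit quaternion [w, x, y, z].
In Python, from cell import bot gives the robot as it stands.
- The arm moves only by the tool move_arm, never from a script. Its argument "plan" is a list of rows, each a list of 5 numbers: the shift along the world's x, y, z in mm, then the turn about the world's z in units of 5 degrees (1.0 is 5 degrees), then the finger opening in mm, from 0 to 88.1. In form: [[tx, ty, tz, roll, claw], ...]. A call has 1 to 8 rows; each row is the pose to reach, as a shift and turn from the pose commanded when the call began; what a row does not reach only later rows make up. A row lasts 1/12 s, in which the tool goes at most 41.7 mm and 7.16 degrees, less where a joint would pass 70% of its speed; a pose out of reach is approached as far as the arm can. A call with a gripper value outside its range is refused whole. The fingers move at their own pace and stop on an object; the grip force is fixed at half the most. Time passes only in rows, so rows that repeat a pose let the fingers close. It gives the time, the measured TCP pose, the force and the opening at its end, in the units of the state.
- bot.state(): the state, without advancing time (a new reading comes with each control period).
- bot.get_image(name): name is "scene" or "top" or "wrist"; returns the picture (420x560x3 uint8, red, green, blue); there is no depth.
- bot.camera_info(name): a dict with "K" (3x3 intrinsics, pixels), "R" (3x3) and "t" (3): a world point X has camera coordinates R X + t. Camera axes: x right, y down, z forward; pixel columns grow to the right and rows downward; lengths in m; the calibration is good to about 2 mm. A picture is of the moment at which its call begins: read the wrist's pose just before it. camera_info takes no time and is no camera call; for the wrist camera it gives the pose at the moment of the call.
- bot.close_job(): hands the job in, once; it reports no verdict.
The state is a dict: "clock": time; "qpos": joint angles; "qvel": joint speeds; "joint_efforts": joint torques, N m; "eef_pos": TCP position; "orientation": TCP orientation; "force": force on the tool from outside, world axes, zero at the start; "ft_torque": the same for the moment, N m; "width": finger opening in m.
Only numpy, scipy, OpenCV 4.12 (cv2) and the standard library are available. Lean on these libraries where they do the work, as an engineer would, in place of code of your own. Each camera call takes 0.05 s, during which the arm holds its last target.

## Working session

There is one attempt and no reset: what is moved stays moved. The work goes in short steps, Python scripts to look and compute and a tool call to move; the robot and the scene stay as the last step left them, time stands still between calls to the robot, and variables do not carry over. Pictures are saved under pics/ and viewed, and the job is handed in when it is done.

Besides the shell and the picture viewer there is one more tool, called after "Call:" as name(argument=value, ...) on one line, values as JSON. move_arm: Moves the arm, as the interface text tells. Its arguments: {"type":"object","properties":{"plan":{"type":"array"}},"required":["plan"]}

```bash
mkdir -p pics; ls
python3 - <<'E'
from cell import bot
import cv2
s=bot.state();print(s)
for n in("scene","top","wrist"):
    im=bot.get_image(n);cv2.imwrite(f"pics/{n}0.png",im[:,:,::-1])
    c=bot.camera_info(n);print(n,c)
E
```

```text
pics
{'clock': 0.0, 'qpos': array([-1.17590847e+00,  2.64768044e-01,  1.60534009e+00, -1.32793331e-06,
        1.27369236e+00, -3.69039775e-02]), 'qvel': array([-4.03289383e-06, -1.28520194e-03, -5.46249706e-04,  8.81296308e-04,
        1.19212749e-03, -1.38780701e-03]), 'joint_efforts': array([ 7.24883412e-04, -5.02107918e+01, -3.56873202e+01,  7.29875523e-02,
        2.93259043e-02, -1.92301786e-04]), 'eef_pos': array([ 0.28221476, -0.61240707,  0.23739628]), 'orientation': array([-6.28623050e-04,  8.42169067e-01, -5.39212430e-01, -9.07455157e-04]), 'force': array([-1.09123742,  0.3698467 ,  0.38367108]), 'ft_torque': array([-0.02885004, -0.01659657, -0.02831127]), 'width': 0.08820924894882462}
scene {'K': array([[437.63404806,   0.        , 276.8145401 ],
       [  0.        , 437.63404806, 212.07418495],
       [  0.        ,   0.        ,   1.        ]]), 'R': array([[ 0.6806927 ,  0.73252552, -0.00798792],
       [ 0.60522768, -0.56847897, -0.55725318],
       [-0.41274314,  0.37448366, -0.83030421]]), 't': array([-0.35701421, -0.19363101,  1.72611787])}
top {'K': array([[500.86308417,   0.        , 282.63551813],
       [  0.        , 500.86308417, 211.47030888],
       [  0.        ,   0.        ,   1.        ]]), 'R': array([[ 0.02270503, -0.9994972 ,  0.02213186],
       [-0.98718212, -0.02591236, -0.1574802 ],
       [ 0.15797451, -0.01827258, -0.98727411]]), 't': array([-0.00691325,  0.51931904,  1.47354104])}
wrist {'K': array([[307.92919916,   0.        , 275.65782311],
       [  0.        , 307.92919916, 203.15105554],
       [  0.        ,   0.        ,   1.        ]]), 'R': array([[ 0.41889112, -0.90803419, -0.00203607],
       [-0.86528569, -0.39984844,  0.30232746],
       [-0.27533779, -0.1248805 , -0.95320195]]), 't': array([-0.67423295, -0.04378027,  0.39106601])}
```

View pics/scene0.png

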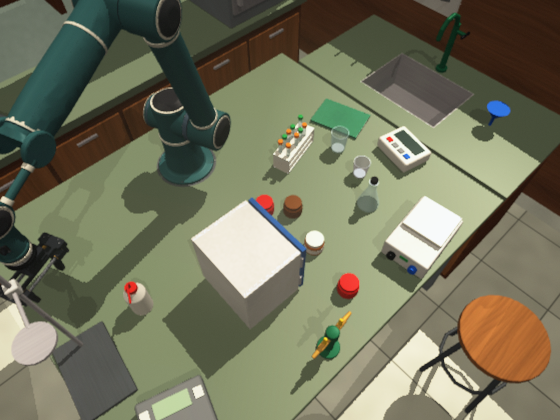

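View pics/top0.png

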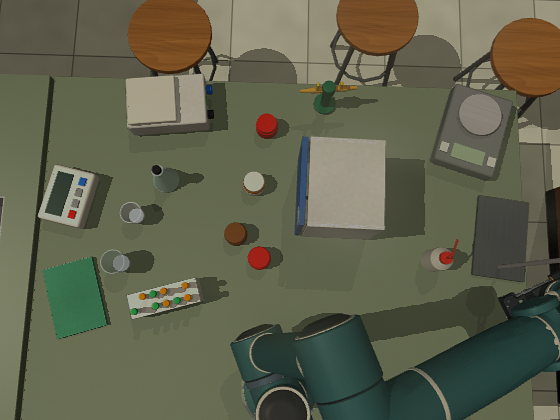

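View pics/wrist0.png

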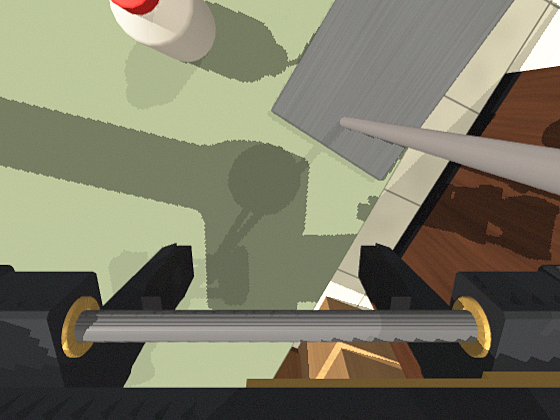

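```bash
cat > h.py <<'E'
import numpy as np, cv2
from cell import bot
def ray(n,u,v,z,c=None):
    c=c or bot.camera_info(n);d=c["R"].T@np.linalg.inv(c["K"])@np.array([u,v,1.]);o=-c["R"].T@c["t"]
    return o+d*(z-o[2])/d[2]
def proj(n,X,c=None):
    c=c or bot.camera_info(n);p=c["K"]@(c["R"]@np.array(X)+c["t"]);return p[:2]/p[2]
E
python3 - <<'E'
from h import *
a=cv2.imread("pics/top0.png");b=cv2.imread("pics/scene0.png")
cv2.imwrite("pics/c1.png",np.hstack([cv2.resize(a[90:290,200:400],(600,600),interpolation=2)[:, :400],cv2.resize(b[180:320,190:370],(400,600),interpolation=2)])[:,:800])
hsv=cv2.cvtColor(a,cv2.COLOR_BGR2HSV)
for nm,lo,hi in[("blue",(100,100,40),(125,255,255)),("red",(0,170,80),(6,255,255)),("brown",(0,90,30),(20,200,130))]:
    m=cv2.inRange(hsv,lo,hi);cs,_=cv2.findContours(m,0,2)
    for c in cs:
        if cv2.contourArea(c)>60 and 80<c[:,0,1].mean()<350: print(nm,cv2.contourArea(c),cv2.boundingRect(c),cv2.minAreaRect(c))
E
```

```text
blue 398.0 (299, 137, 9, 88) ((302.71795654296875, 180.48773193359375), (5.733713626861572, 87.265380859375), 2.4895529747009277)
red 367.0 (248, 247, 23, 23) ((259.0000305175781, 257.5000305175781), (21.92030906677246, 21.92030906677246), 45.0)
red 128.5 (440, 239, 18, 25) ((451.25006103515625, 252.25003051757812), (12.020814895629883, 26.870054244995117), 45.0)
red 372.0 (256, 114, 22, 24) ((266.5, 125.5), (23.0, 21.0), 90.0)
brown 390.0 (224, 223, 23, 23) ((235.0, 234.0), (22.0, 22.0), 90.0)
brown 153.0 (555, 187, 5, 71) ((557.0, 222.0), (70.0, 4.0), 90.0)
```

View pics/c1.png

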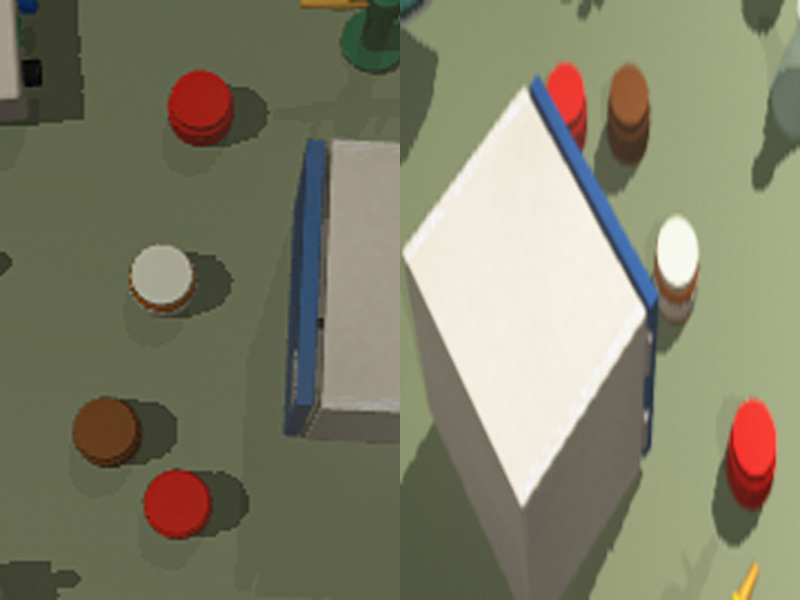

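Run:
```python
from h import *
a=cv2.imread("pics/top0.png");hsv=cv2.cvtColor(a,cv2.COLOR_BGR2HSV)
m=cv2.inRange(hsv,(0,0,150),(179,60,255))
cs,_=cv2.findContours(m,0,2)
for c in cs:
    A=cv2.contourArea(c)
    if A>150: 
        r=cv2.minAreaRect(c);x,y,w,h=cv2.boundingRect(c);print(A,(x,y,w,h))
        if 4000<A<9000:
            q=cv2.approxPolyDP(c,6,True)[:,0];print(q)
            for p in cv2.boxPoints(r): print("box",p,ray("top",*p,.26))
            for p in q:print(p,ray("top",*p,.26))
m=cv2.inRange(hsv,(100,100,100),(125,255,255));cs,_=cv2.findContours(m,0,2)
c=max([c for c in cs],key=cv2.contourArea);print(cv2.boundingRect(c))
for p in cv2.boxPoints(cv2.minAreaRect(c)):print("door",p,ray("top",*p,.258))
for nm,u,v,z in[("jar",254,182,.058),("brown",235,233.5,.058),("redN",259,257.5,.058),("redF",266.5,125.5,.058),("flaskbase",167,181,0),("cup",131,213,0.07),("beak",116,261,0.09),("rack",163,297,.12),("wash",441,259,.0),("figure",325,103,.0)]:
    print(nm,ray("top",u,v,z).round(3))
```

```text
483.0 (127, 278, 72, 31)
275.0 (244, 172, 20, 19)
2143.0 (38, 165, 55, 62)
296.5 (550, 146, 10, 42)
6551.0 (308, 137, 77, 93)
[[311 137]
 [308 225]
 [383 229]
 [384 141]]
box [307.0325 226.1551] [ 0.4477275  -0.05378606  0.26      ]
box [310.483   136.44167] [ 0.68743583 -0.05933436  0.26      ]
box [386.44754 139.36339] [ 0.68539174 -0.26137198  0.26      ]
box [382.99704 229.07683] [ 0.44515077 -0.25001283  0.26      ]
[311 137] [ 0.68594273 -0.0607263   0.26      ]
[308 225] [ 0.4507876  -0.05623362  0.26      ]
[383 229] [ 0.44535061 -0.25002229  0.26      ]
[384 141] [ 0.68069443 -0.25480211  0.26      ]
284.5 (519, 127, 23, 16)
2052.5 (126, 76, 50, 51)
1093.5 (162, 74, 43, 50)
218.5 (310, 23, 28, 29)
472.0 (535, 1, 25, 28)
1556.0 (414, 0, 46, 59)
3938.0 (231, 0, 77, 62)
311.0 (214, 0, 18, 51)
(299, 137, 9, 88)
door [298.3491 223.9717] [ 0.45308897 -0.03143339  0.258     ]
door [302.13968 136.78868] [ 0.68646105 -0.03734773  0.258     ]
door [307.4774  137.02077] [ 0.68624364 -0.05152293  0.258     ]
door [303.6868  224.20378] [ 0.45283922 -0.04521286  0.258     ]
jar [0.604 0.094 0.058]
brown [0.447 0.146 0.058]
redN [0.378 0.073 0.058]
redF [0.783 0.062 0.058]
flaskbase [0.613 0.368 0.   ]
cup [0.498 0.453 0.07 ]
beak [0.356 0.48  0.09 ]
rack [0.258 0.334 0.12 ]
wash [ 0.39  -0.487  0.   ]
figure [ 0.884 -0.124  0.   ]
```

Run:
```python
from h import *
from scipy.spatial.transform import Rotation as Ro
s=bot.state();q=s['orientation'];R=Ro.from_quat([q[1],q[2],q[3],q[0]]).as_matrix()
c=bot.camera_info("wrist");o=-c["R"].T@c["t"];print(o,"cam in tool",R.T@(o-s['eef_pos']));print(R.round(3))
```

```text
[ 0.352223   -0.58089552  0.38462808] cam in tool [ 0.00027807 -0.07678207 -0.14697076]
[[ 0.419 -0.908 -0.001]
 [-0.908 -0.419  0.002]
 [-0.002 -0.    -1.   ]]
```

I'm taking the white-capped amber jar at top (254,182). The other jar-shaped things are brown (235,233), red (259,258) and red (267,125), so they're ruled out by colour. The free edge of the door is on the robot's side and the hinge is at about (0.687, -0.055).

First I'll raise the arm and traverse above the cupboard.

Call:
move_arm(plan=[[0,0,40,0,50],[0,0,80,0,50],[0,0,120,0,50],[16,32,140,1,50],[32,65,140,2,50],[48,97,140,3,50],[64,130,140,4,50],[80,163,140,5,50]])

```text
clock: 0.82
eef_pos: [0.3627, -0.4485, 0.3786]
orientation: [-0.0, 0.94, -0.342, -0.0]
force: [-0.0, -0.8, -0.4]
width: 0.05
```

Call:
move_arm(plan=[[16,32,0,1,50],[32,65,0,2,50],[48,97,0,3,50],[64,130,0,4,50],[80,163,0,5,50],[96,195,0,6,50],[112,228,0,7,50],[128,260,0,8,50]])

```text
clock: 1.48
eef_pos: [0.4907, -0.1882, 0.3785]
orientation: [-0.0, 1.0, -0.0, -0.0]
force: [0.6, 0.3, -0.3]
width: 0.0501
```

Call:
move_arm(plan=[[16,32,0,0,50],[32,65,0,0,50],[48,97,0,0,50],[64,130,0,0,50],[80,163,0,0,50],[96,195,0,0,50],[112,228,0,0,50],[112,228,0,0,50]])

```text
clock: 2.15
eef_pos: [0.604, 0.0435, 0.3774]
orientation: [-0.002, 1.0, 0.0, -0.0]
force: [-0.1, 0.2, -0.5]
width: 0.0497
```

Run:
```python
from h import *
c=bot.camera_info("wrist");im=bot.get_image("wrist")[:,:,::-1];cv2.imwrite("pics/w1.png",im)
im=bot.get_image("top")[:,:,::-1];cv2.imwrite("pics/t1.png",im)
w=cv2.imread("pics/w1.png");hsv=cv2.cvtColor(w,cv2.COLOR_BGR2HSV)
m=cv2.inRange(hsv,(0,0,170),(179,60,255));cs,_=cv2.findContours(m,0,2)
for k in cs:
    if cv2.contourArea(k)>300:
        (u,v),r=cv2.minEnclosingCircle(k);M=cv2.moments(k);u2,v2=M['m10']/M['m00'],M['m01']/M['m00'];print(cv2.contourArea(k),u,v,r,ray("wrist",u2,v2,.058,c),ray("wrist",u,v,.058,c))
```

```text
5685.5 268.5 360.5 87.27265930175781 [ 0.59037734 -0.33711813  0.058     ] [ 0.58903776 -0.33723871  0.058     ]
1585.0 275.5 308.0 57.500099182128906 [ 0.59906396 -0.20513145  0.058     ] [ 0.6021764  -0.22083424  0.058     ]
762.0 491.0 221.0 20.61562728881836 [ 0.95008073 -0.05598877  0.058     ] [ 0.95012809 -0.05529658  0.058     ]
1340.0 278.5 124.38372039794922 21.668359756469727 [0.60567798 0.09598638 0.058     ] [0.6063359  0.09575061 0.058     ]
10975.0 527.5 145.57643127441406 83.72794342041016 [0.97146565 0.06708179 0.058     ] [0.97947625 0.06533281 0.058     ]
2017.0 527.5 48.0 36.28025817871094 [0.9519969  0.19629603 0.058     ] [0.94707193 0.19762052 0.058     ]
```

View pics/w1.png

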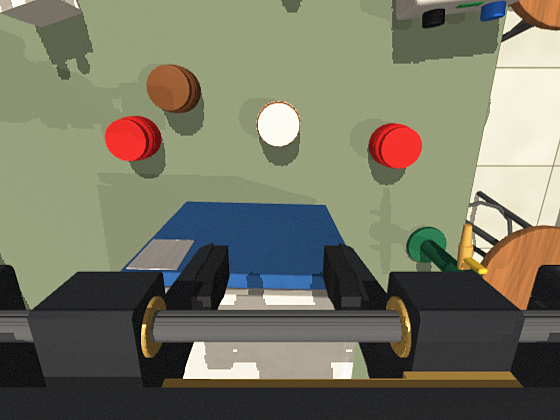

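View pics/t1.png

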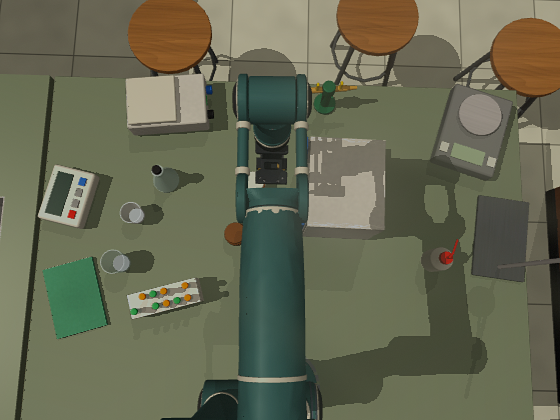

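Call:
move_arm(plan=[[2,2,-40,0,50],[2,2,-80,0,50],[2,2,-120,0,50],[2,2,-160,0,50],[2,2,-200,0,50],[2,2,-240,0,50],[2,2,-260,0,50],[2,2,-260,0,50]])

```text
clock: 2.92
eef_pos: [0.5989, 0.038, 0.1122]
orientation: [0.0, 1.0, -0.003, -0.006]
force: [-0.9, -1.0, -0.9]
width: 0.0502
```

Run:
```python
from h import *
cv2.imwrite("pics/s2.png",bot.get_image("scene")[:,:,::-1])
cv2.imwrite("pics/w2.png",bot.get_image("wrist")[:,:,::-1])
```

```text
(no output)
```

View pics/s2.png

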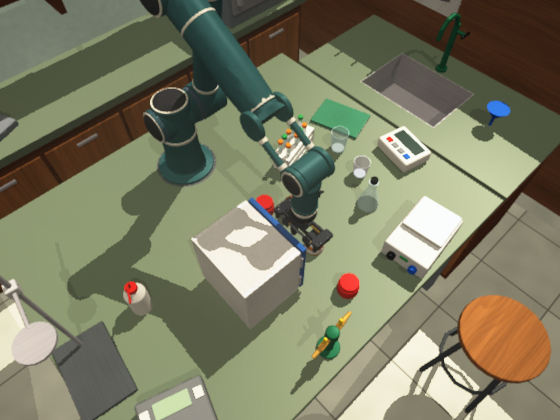

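View pics/w2.png

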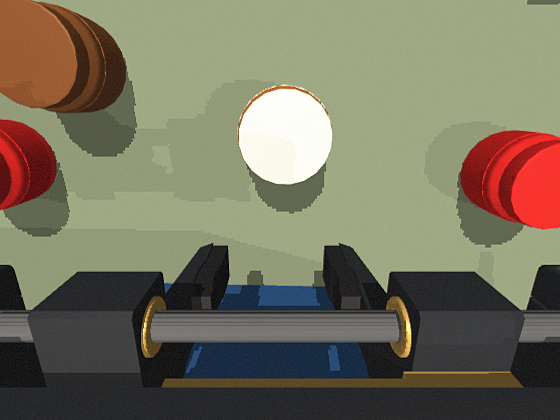

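Run:
```python
from h import *
s=bot.state();print(s['eef_pos'],s['force'])
w=cv2.imread("pics/w2.png");c=bot.camera_info("wrist");hsv=cv2.cvtColor(w,cv2.COLOR_BGR2HSV)
m=cv2.inRange(hsv[:240],(0,0,190),(179,60,255));cs,_=cv2.findContours(m,0,2)
k=max(cs,key=cv2.contourArea);(u,v),r=cv2.minEnclosingCircle(k);print(u,v,r,ray("wrist",u,v,.058,c))
```

```text
[0.60379787 0.03862547 0.11849988] [ 0.10691002 -0.0944913   0.9004884 ]
286.1962890625 135.8037109375 48.64153289794922 [0.6096302  0.09698726 0.058     ]
```

Call:
move_arm(plan=[[2,3,-35,0,50],[2,3,-65,0,50],[2,3,-90,0,50],[2,3,-97,0,50],[2,3,-97,0,50],[2,3,-97,0,50]])

```text
clock: 3.52
eef_pos: [0.6084, 0.0427, 0.0242]
orientation: [-0.0, 1.0, -0.002, 0.002]
force: [0.1, -0.1, 1.0]
width: 0.0501
```

Run:
```python
from h import *
cv2.imwrite("pics/w3.png",bot.get_image("wrist")[:,:,::-1])
s=bot.state();print(s['eef_pos'],s['force'])
w=cv2.imread("pics/w3.png");c=bot.camera_info("wrist");hsv=cv2.cvtColor(w,cv2.COLOR_BGR2HSV)
m=cv2.inRange(hsv[:300],(0,0,190),(179,60,255));cs,_=cv2.findContours(m,0,2)
k=max(cs,key=cv2.contourArea);(u,v),r=cv2.minEnclosingCircle(k);print(u,v,r,ray("wrist",u,v,.058,c))
```

```text
[0.60902956 0.04277315 0.02475937] [0.50740237 0.45020702 0.42023702]
272.5268859863281 167.59080505371094 82.18183898925781 [0.60669468 0.09811061 0.058     ]
```

View pics/w3.png

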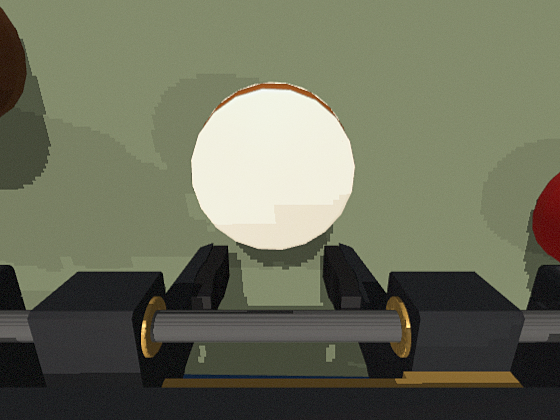

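Call:
move_arm(plan=[[-1,8,-5,0,50],[-1,15,-5,0,50],[-1,22,-5,0,50],[-1,30,-5,0,50],[-1,40,-5,0,50],[-1,50,-5,0,50],[-1,60,-5,0,50],[-1,65,-5,0,50]])

```text
clock: 4.23
eef_pos: [0.6059, 0.1095, 0.0172]
orientation: [-0.0, 1.0, -0.002, 0.0]
force: [0.7, -3.6, 4.1]
width: 0.0504
```

```bash
cat > jar.py <<'E'
from h import *
import sys
cv2.imwrite(sys.argv[1],bot.get_image("wrist")[:,:,::-1])
s=bot.state();print(s['clock'],s['eef_pos'],s['force'])
w=cv2.imread(sys.argv[1]);c=bot.camera_info("wrist");hsv=cv2.cvtColor(w,cv2.COLOR_BGR2HSV)
m=cv2.inRange(hsv[:300],(0,0,190),(179,60,255));cs,_=cv2.findContours(m,0,2)
k=max(cs,key=cv2.contourArea);(u,v),r=cv2.minEnclosingCircle(k);print(u,v,r,ray("wrist",u,v,.058,c))
E
python3 jar.py pics/w4.png
```

```text
4.2833 [0.60576032 0.11005712 0.01704   ] [ 0.16245608 -0.72263566  0.66122439]
274.66827392578125 230.98558044433594 81.72291564941406 [0.60423759 0.1429775  0.058     ]
```

View pics/w4.png

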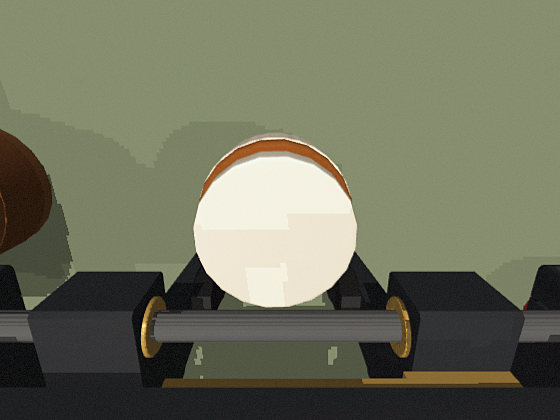

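Call:
move_arm(plan=[[-1,10,0,0,50],[-2,20,0,0,50],[-3,32,0,0,50],[-4,45,0,0,50],[-5,58,0,0,50],[-6,72,0,0,50],[-7,84,0,0,50],[-8,92,0,0,50]])

```text
clock: 4.95
eef_pos: [0.5972, 0.202, 0.0167]
orientation: [-0.0, 1.0, -0.002, -0.0]
force: [0.6, -3.2, 3.2]
width: 0.0502
```

```bash
python3 jar.py pics/w5.png
```

```text
5.0 [0.59698263 0.20303969 0.0165788 ] [ 0.89340112  0.92071742 -0.50725336]
274.7188415527344 232.43685913085938 81.97206115722656 [0.59550106 0.23555762 0.058     ]
```

View pics/w5.png

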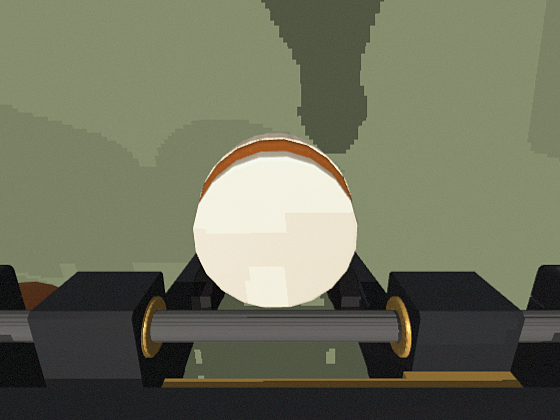

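Call:
move_arm(plan=[[0,-12,0,0,50],[0,-35,0,0,50],[0,-45,40,0,30],[0,-50,80,0,10],[0,-50,120,0,0],[0,-50,160,0,0],[0,-50,200,0,0],[0,-50,235,0,0]])

```text
clock: 5.67
eef_pos: [0.5972, 0.1489, 0.2539]
orientation: [-0.0, 1.0, -0.003, 0.0]
force: [1.2, 0.8, 0.2]
width: 0.012
```

Call:
move_arm(plan=[[-30,-20,40,0,0],[-60,-45,50,0,0],[-90,-75,50,0,0],[-110,-105,50,0,0],[-118,-120,40,0,0],[-118,-120,10,0,0],[-118,-120,0,0,0],[-118,-120,0,0,0]])

```text
clock: 6.33
eef_pos: [0.4766, 0.0293, 0.2479]
orientation: [-0.0, 1.0, -0.003, -0.004]
force: [-0.1, 1.2, -0.9]
width: 0.0003
```

Run:
```python
from h import *
for n in("scene","top","wrist"):cv2.imwrite(f"pics/{n}6.png",bot.get_image(n)[:,:,::-1])
s=bot.state();print(s['clock'],s['eef_pos'],s['force'],s['width'],s['orientation'])
a=cv2.imread("pics/top6.png");b=cv2.imread("pics/wrist6.png")
cv2.imwrite("pics/c6.png",np.hstack([cv2.resize(a[90:290,150:350],(400,400)),cv2.resize(b,(400,300))[:].copy() if 0 else cv2.copyMakeBorder(cv2.resize(b,(400,300)),0,100,0,0,0)]))
```

```text
6.4833 [0.47996249 0.0302094  0.25206429] [ 0.29743837 -0.43581737  0.59223523] 0.0005677865799527385 [-1.35625287e-04  9.99997835e-01 -2.07518928e-03 -6.54096615e-05]
```

View pics/c6.png

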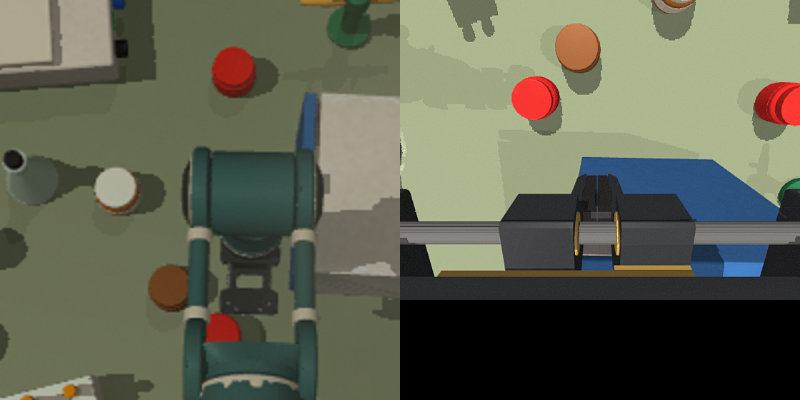

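View pics/scene6.png

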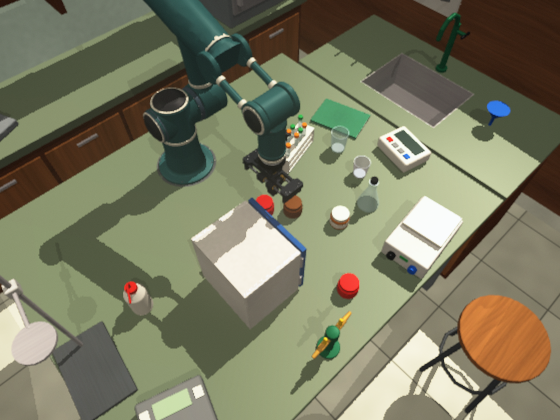

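Call:
move_arm(plan=[[0,0,-20,0,0],[0,0,-36,0,0],[0,-15,-36,0,0],[0,-30,-36,0,0],[0,-42,-36,0,0],[0,-42,-36,0,0]])

```text
clock: 6.98
eef_pos: [0.4808, -0.013, 0.2169]
orientation: [0.0, 1.0, -0.002, 0.001]
force: [0.7, 0.3, -0.3]
width: 0.0005
```

Call:
move_arm(plan=[[0,-2,0,0,0],[0,-4,0,0,0],[0,-6,0,0,0],[0,-7,0,0,0],[0,-7,0,0,0]])

```text
clock: 7.4
eef_pos: [0.4796, -0.0188, 0.2158]
orientation: [-0.0, 1.0, -0.002, 0.0]
force: [-0.3, 0.7, -0.1]
width: 0.0003
```

Call:
move_arm(plan=[[0,-2,0,0,0],[0,-3,0,0,0],[0,-4,0,0,0],[0,-4,0,0,0]])

```text
clock: 7.73
eef_pos: [0.4793, -0.0225, 0.2157]
orientation: [-0.001, 1.0, -0.002, -0.0]
force: [-1.0, 4.3, 0.9]
width: 0.0005
```

Call:
move_arm(plan=[[0,-2,0,0,0],[0,-4,0,0,0],[0,-5,0,0,0],[0,-5,0,0,0]])

```text
clock: 8.07
eef_pos: [0.479, -0.0258, 0.2157]
orientation: [-0.002, 1.0, -0.002, -0.001]
force: [-2.4, 11.0, 2.8]
width: 0.0005
```

Call:
move_arm(plan=[[0,-2,0,0,0],[0,-4,0,0,0],[0,-4,0,0,0]])

```text
clock: 8.32
eef_pos: [0.479, -0.0258, 0.2158]
orientation: [-0.007, 1.0, -0.003, -0.001]
force: [-1.7, 25.9, 3.9]
width: 0.0004
```

At the stop (26 N). Next I'll back off well clear of the door.

Call:
move_arm(plan=[[0,15,0,0,0],[0,40,0,0,0],[0,80,0,0,0],[0,120,0,0,0],[0,145,20,0,0],[0,150,60,0,0],[0,150,90,0,0],[0,150,90,0,0]])

```text
clock: 8.98
eef_pos: [0.4831, 0.119, 0.3132]
orientation: [-0.001, 1.0, -0.001, 0.006]
force: [0.7, -0.0, 0.1]
width: 0.0004
```

Run:
```python
from h import *
for n in("scene","top","wrist"):cv2.imwrite(f"pics/{n}7.png",bot.get_image(n)[:,:,::-1])
s=bot.state();print(s['clock'],s['eef_pos'],s['force'])
a=cv2.imread("pics/top7.png");b=cv2.imread("pics/wrist7.png")
cv2.imwrite("pics/c7.png",np.hstack([cv2.resize(a[90:290,200:400],(400,400)),cv2.copyMakeBorder(cv2.resize(b,(400,300)),0,100,0,0,0)]))
```

```text
9.1333 [0.47962918 0.11756639 0.30563662] [ 0.47700239  0.4909555  -0.14864079]
```

View pics/c7.png

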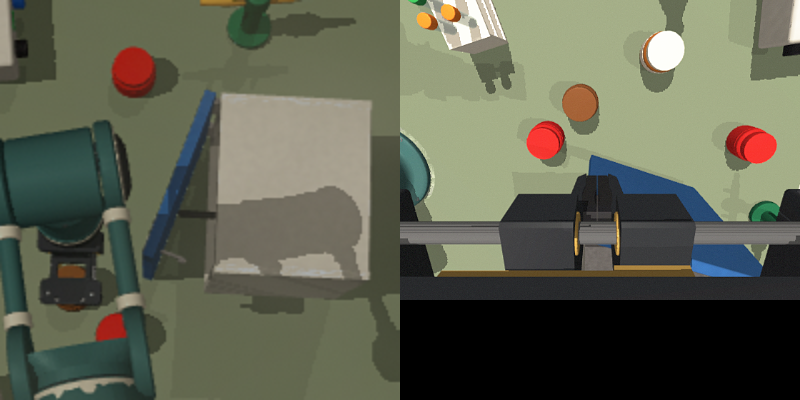

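View pics/scene7.png

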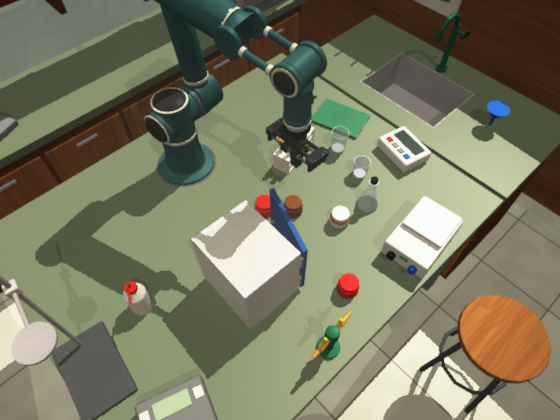

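```bash
cat > door.py <<'E'
from h import *
import sys
f=sys.argv[1];cv2.imwrite(f,bot.get_image("top")[:,:,::-1]);a=cv2.imread(f)
s=bot.state();print(s['clock'],s['eef_pos'],s['force'])
hsv=cv2.cvtColor(a,cv2.COLOR_BGR2HSV)
m=cv2.inRange(hsv,(100,100,40),(125,255,255));m[:, :200]=0;m[:110]=0
cs,_=cv2.findContours(m,0,2);k=max(cs,key=cv2.contourArea);q=cv2.approxPolyDP(k,2,True)[:,0]
for p in q:
    X=ray("top",*map(float,p),.258);r=X[:2]-[.687,-.055];print(p,X.round(3),"r %.3f"%np.hypot(*r),"ang %.3f"%(np.arctan2(r[1],-r[0])-.022))
cv2.imwrite(f.replace(".png","c.png"),cv2.resize(a[90:290,200:400],(600,600)))
E
python3 door.py pics/d8.png
```

```text
9.1833 [0.47901665 0.1173705  0.30451171] [-1.11678245 -0.12940245 -1.26685732]
[307 136] [ 0.689 -0.05   0.258] r 0.005 ang 1.947
[302 136] [ 0.689 -0.037  0.258] r 0.018 ang 1.638
[272 217] [0.469 0.037 0.258] r 0.236 ang 0.378
[277 216] [0.472 0.024 0.258] r 0.229 ang 0.331
```

View pics/d8c.png

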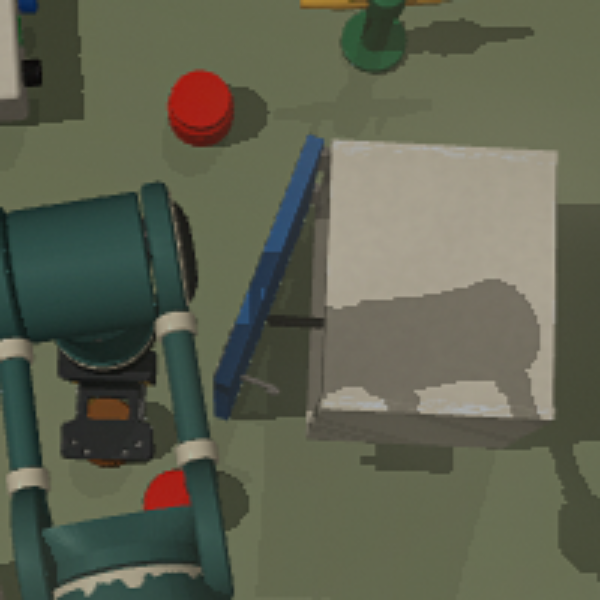

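Call:
move_arm(plan=[[8,-40,10,0,0],[8,-80,10,0,0],[8,-120,10,0,0],[8,-138,10,0,0],[8,-138,-20,0,0],[8,-138,-55,0,0],[8,-138,-86,0,0],[8,-138,-86,0,0]])

```text
clock: 9.85
eef_pos: [0.4812, -0.0204, 0.2108]
orientation: [-0.001, 1.0, -0.003, -0.008]
force: [-1.3, 0.5, -1.0]
width: 0.0001
```

Run:
```python
from h import *
s=bot.state();print(s['clock'],s['eef_pos'],s['force'])
for n in("scene","wrist"):cv2.imwrite(f"pics/{n}9.png",bot.get_image(n)[:,:,::-1])
a=cv2.imread("pics/scene9.png");b=cv2.imread("pics/wrist9.png")
cv2.imwrite("pics/c9.png",np.hstack([cv2.resize(a[120:320,180:380],(400,400)),cv2.copyMakeBorder(cv2.resize(b,(400,300)),0,100,0,0,0)]))
```

```text
9.85 [ 0.48119827 -0.02043244  0.21076529] [-1.32496115  0.48417387 -1.02110847]
```

View pics/c9.png

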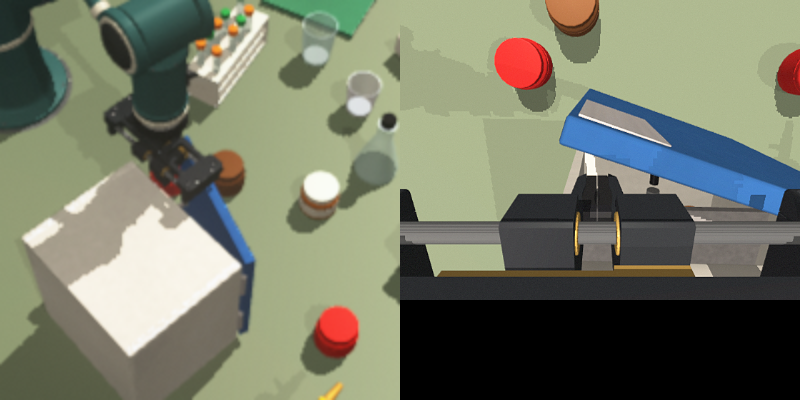

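Run:
```python
import numpy as np
h=np.array([.687,-.055]);r=.19;st=np.array([.4855,-.021])
for t in np.arange(.3,1.72,.06):
    d=np.array([-np.cos(t),np.sin(t)]);n=np.array([np.sin(t),np.cos(t)])
    p=h+r*d+(.002-.0175*abs(n[0])-.009*abs(n[1]))*n
    print(round(t,2),(p*1e3).round(),((p-st)*1e3).round())
```

```text
0.3 [502. -10.] [17. 11.]
0.36 [505.   0.] [19. 21.]
0.42 [508.  10.] [23. 31.]
0.48 [512.  20.] [26. 41.]
0.54 [516.  30.] [31. 51.]
0.6 [522.  40.] [36. 61.]
0.66 [527.  49.] [42. 70.]
0.72 [533.  58.] [48. 79.]
0.78 [540.  67.] [55. 88.]
0.84 [547.  75.] [62. 96.]
0.9 [555.  83.] [ 70. 104.]
0.96 [564.  91.] [ 78. 112.]
1.02 [573.  98.] [ 87. 119.]
1.08 [582. 104.] [ 96. 125.]
1.14 [592. 110.] [106. 131.]
1.2 [602. 116.] [116. 137.]
1.26 [612. 121.] [127. 142.]
1.32 [623. 125.] [138. 146.]
1.38 [634. 128.] [149. 149.]
1.44 [646. 131.] [160. 152.]
1.5 [658. 133.] [172. 154.]
1.56 [669. 135.] [184. 156.]
1.62 [680. 136.] [195. 157.]
1.68 [691. 136.] [206. 157.]
```

Call:
move_arm(plan=[[17,11,0,0,0],[19,21,0,0,0],[23,31,0,0,0],[26,41,0,0,0],[31,51,0,0,0],[36,61,0,0,0],[42,70,0,0,0],[48,79,0,0,0]])

```text
clock: 10.62
eef_pos: [0.5359, 0.0601, 0.2199]
orientation: [0.0, 1.0, -0.002, 0.0]
force: [-0.8, -1.5, 0.2]
width: 0.0003
```

```bash
python3 door.py pics/d10.png
python3 - <<'E'
from h import *
cv2.imwrite("pics/scene10.png",bot.get_image("scene")[:,:,::-1]);print(bot.state()['eef_pos'])
E
```

```text
10.6667 [0.53695296 0.06149162 0.21982632] [1.44924512 1.03332822 0.5055456 ]
[248 190] [0.539 0.101 0.258] r 0.215 ang 0.789
[242 196] [0.523 0.116 0.258] r 0.237 ang 0.783
[249 212] [0.481 0.097 0.258] r 0.256 ang 0.612
[252 202] [0.507 0.09  0.258] r 0.231 ang 0.656
[248 198] [0.518 0.1   0.258] r 0.230 ang 0.721
[0.53631173 0.06070877 0.21966148]
```

View pics/scene10.png

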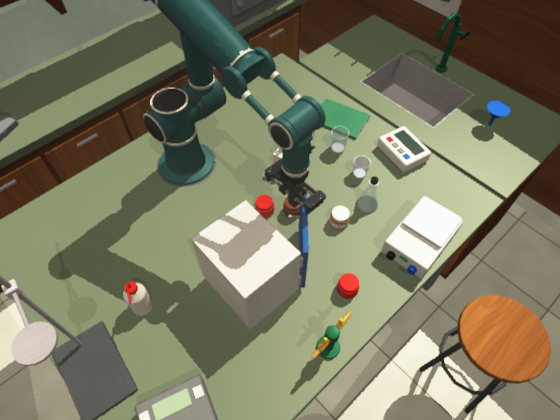

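View pics/d10c.png

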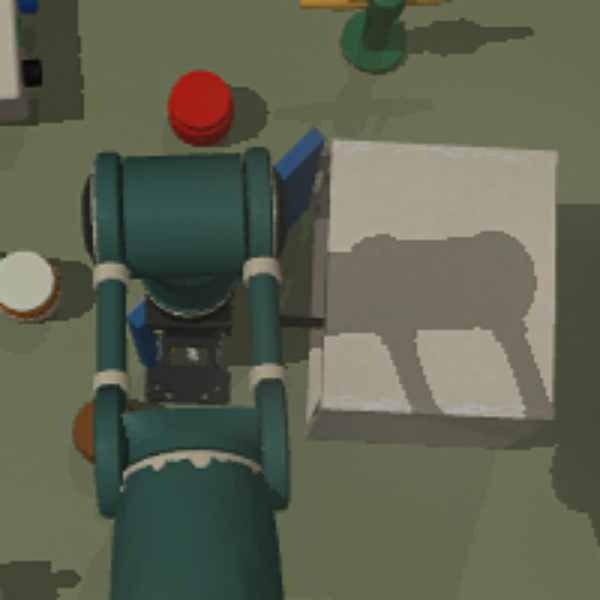

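Call:
move_arm(plan=[[7,9,0,0,0],[14,17,0,0,0],[22,25,0,0,0],[30,33,0,0,0],[39,40,0,0,0],[48,46,0,0,0],[58,52,0,0,0],[68,58,0,0,0]])

```text
clock: 11.38
eef_pos: [0.6045, 0.1176, 0.2196]
orientation: [0.0, 1.0, -0.002, -0.0]
force: [-1.0, -1.0, 0.0]
width: 0.0004
```

```bash
python3 door.py pics/d11.png
python3 - <<'E'
from h import *
cv2.imwrite("pics/scene11.png",bot.get_image("scene")[:,:,::-1]);print(bot.state()['eef_pos'])
E
```

```text
11.4333 [0.60630543 0.11865403 0.21963925] [1.88505769 0.48554301 0.70718152]
[306 131] [ 0.703 -0.047  0.258] r 0.017 ang 2.666
[267 144] [0.664 0.055 0.258] r 0.113 ang 1.343
[269 169] [0.596 0.048 0.258] r 0.137 ang 0.827
[297 160] [ 0.623 -0.025  0.258] r 0.071 ang 0.416
[293 158] [ 0.628 -0.014  0.258] r 0.072 ang 0.581
[294 155] [ 0.636 -0.017  0.258] r 0.064 ang 0.623
[291 157] [ 0.63  -0.009  0.258] r 0.073 ang 0.661
[291 151] [ 0.647 -0.009  0.258] r 0.061 ang 0.834
[288 149] [ 0.652 -0.001  0.258] r 0.065 ang 0.976
[291 148] [ 0.655 -0.008  0.258] r 0.057 ang 0.945
[288 146] [ 0.66  -0.     0.258] r 0.061 ang 1.091
[290 145] [ 0.663 -0.006  0.258] r 0.055 ang 1.096
[285 144] [0.665 0.008 0.258] r 0.066 ang 1.216
[307 136] [ 0.689 -0.05   0.258] r 0.005 ang 1.947
[0.60529108 0.11811454 0.21962525]
```

View pics/scene11.png

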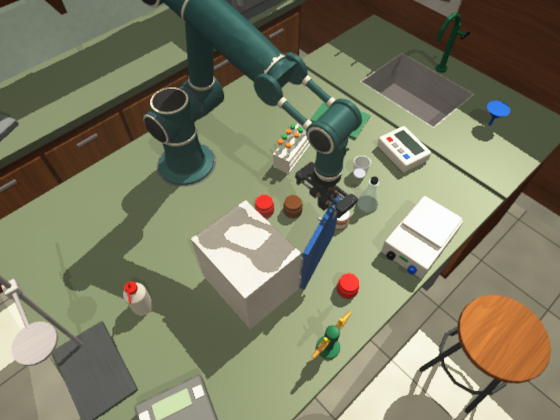

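View pics/d11c.png

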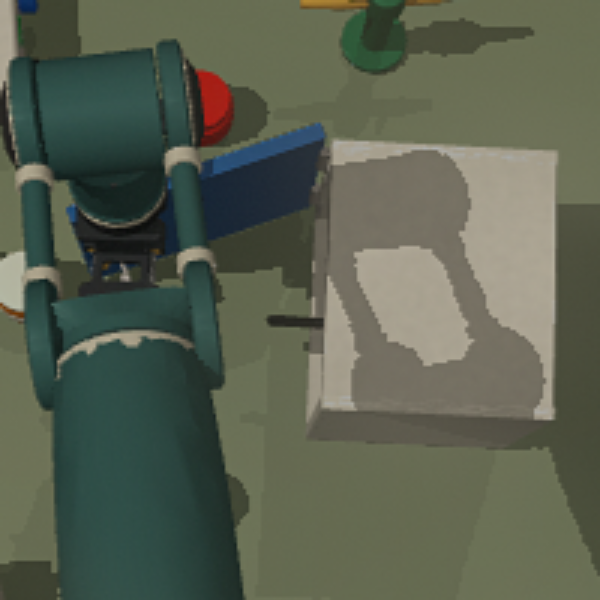

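Call:
move_arm(plan=[[11,5,0,0,0],[22,9,0,0,0],[33,12,0,0,0],[44,15,0,0,0],[56,17,0,0,0],[67,19,0,0,0],[77,20,0,0,0],[84,20,0,0,0]])

```text
clock: 12.15
eef_pos: [0.6881, 0.137, 0.2195]
orientation: [-0.0, 1.0, -0.002, -0.0]
force: [-1.8, -0.0, 1.0]
width: 0.0004
```

```bash
python3 door.py pics/d12.png
python3 - <<'E'
from h import *
cv2.imwrite("pics/scene12.png",bot.get_image("scene")[:,:,::-1]);print(bot.state()['eef_pos'])
E
```

```text
12.2 [0.68918805 0.13687748 0.21949961] [ 1.30559409 -0.73050896  0.6267834 ]
[261 126] [0.713 0.072 0.258] r 0.130 ang 1.749
[265 137] [0.683 0.061 0.258] r 0.116 ang 1.514
[265 154] [0.637 0.06  0.258] r 0.125 ang 1.135
[288 156] [ 0.633 -0.001  0.258] r 0.076 ang 0.763
[283 154] [0.638 0.012 0.258] r 0.083 ang 0.919
[284 150] [0.649 0.01  0.258] r 0.075 ang 1.018
[287 153] [0.641 0.002 0.258] r 0.073 ang 0.868
[283 149] [0.652 0.013 0.258] r 0.076 ang 1.066
[285 147] [0.657 0.007 0.258] r 0.069 ang 1.103
[280 137] [0.684 0.021 0.258] r 0.076 ang 1.511
[282 134] [0.693 0.016 0.258] r 0.071 ang 1.626
[279 132] [0.698 0.024 0.258] r 0.080 ang 1.684
[308 135] [ 0.692 -0.053  0.258] r 0.005 ang 2.698
[306 130] [ 0.705 -0.047  0.258] r 0.020 ang 2.725
[0.68840254 0.13689982 0.21951628]
```

View pics/scene12.png

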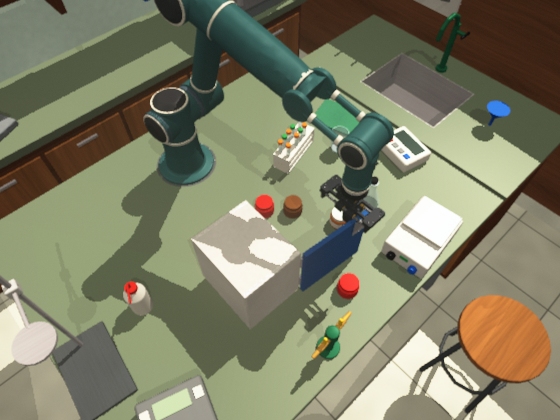

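View pics/d12c.png

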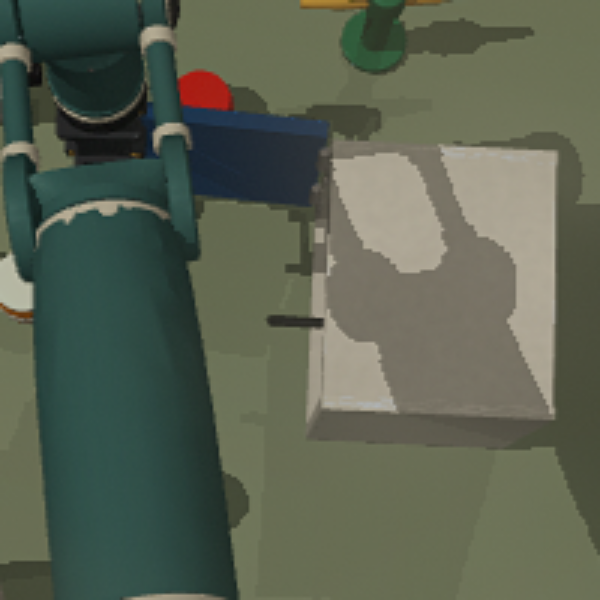

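Call:
move_arm(plan=[[-10,0,0,0,0],[-30,0,0,0,0],[-50,0,10,0,0],[-60,0,45,0,0],[-80,0,85,0,0],[-110,0,110,0,0],[-150,0,120,0,0],[-190,0,120,0,0]])

```text
clock: 12.92
eef_pos: [0.4968, 0.1372, 0.344]
orientation: [-0.001, 1.0, -0.002, 0.004]
force: [0.1, 0.7, 0.6]
width: 0.0004
```

Call:
move_arm(plan=[[-10,20,0,0,0],[-15,40,0,0,0],[-20,50,0,0,0],[-20,50,0,0,0],[-20,50,0,0,0],[-20,50,0,0,0]])

```text
clock: 13.42
eef_pos: [0.4776, 0.1864, 0.3395]
orientation: [0.0, 1.0, -0.002, -0.0]
force: [0.1, -0.0, 0.0]
width: 0.0005
```

```bash
python3 door.py pics/d13.png
python3 - <<'E'
from h import *
cv2.imwrite("pics/scene13.png",bot.get_image("scene")[:,:,::-1]);s=bot.state();print(s['eef_pos'],abs(s['qvel']).max())
E
```

```text
13.4667 [0.47779975 0.1863097  0.33943409] [ 1.06138056 -0.48418147  0.74336211]
[221 120] [0.726 0.179 0.258] r 0.237 ang 1.715
[230 149] [0.647 0.152 0.258] r 0.211 ang 1.360
[233 149] [0.648 0.144 0.258] r 0.203 ang 1.354
[234 141] [0.67  0.142 0.258] r 0.198 ang 1.461
[237 140] [0.673 0.135 0.258] r 0.190 ang 1.473
[237 150] [0.645 0.134 0.258] r 0.193 ang 1.331
[288 156] [ 0.633 -0.001  0.258] r 0.076 ang 0.763
[284 154] [0.638 0.01  0.258] r 0.081 ang 0.901
[283 143] [0.668 0.013 0.258] r 0.071 ang 1.275
[278 136] [0.687 0.027 0.258] r 0.082 ang 1.545
[282 136] [0.687 0.016 0.258] r 0.071 ang 1.549
[279 133] [0.695 0.024 0.258] r 0.080 ang 1.650
[308 135] [ 0.692 -0.053  0.258] r 0.005 ang 2.698
[308 130] [ 0.706 -0.053  0.258] r 0.019 ang 2.993
[0.47790652 0.1862648  0.33937966] 0.003449889663143733
```

View pics/scene13.png

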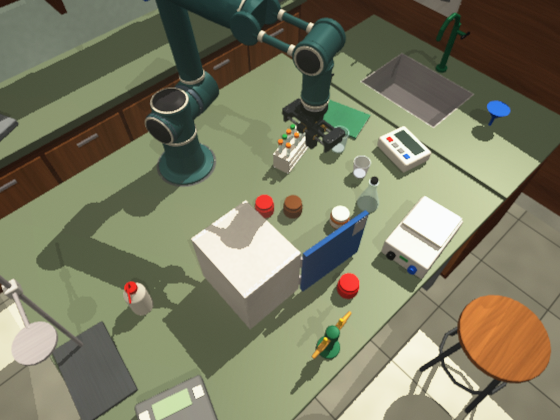

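View pics/d13.png

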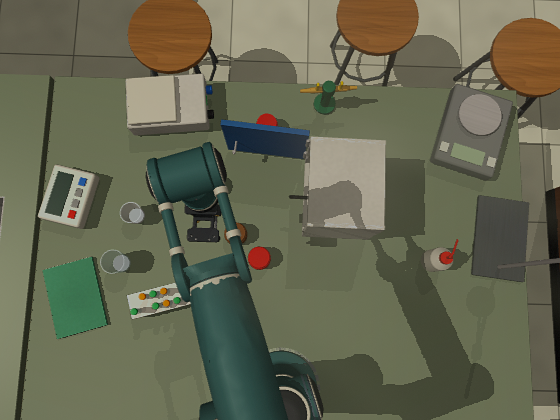

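Run:
```python
from h import *
print("jar cap",ray("scene",341,213,.058).round(3))
print(bot.close_job())
```

```text
jar cap [0.599 0.235 0.058]
the job is handed in; nothing more can be done
None
```

The door is open at about 1.64 rad, past square and above the 1.42 rad needed, and I've handed the job in. The hand-in gave no verdict.

- **Jar:** I slid the white-capped amber jar about 140 mm along the bench with two spread fingers held low. It ended at about (0.597, 0.235), roughly 30 mm outside the door's swing. The last scene picture shows it upright and clear of the door.
- **Catch:** I pressed the steel finger plate in until it met the stop, at about 26 N. When I backed off, the door sprang out to about 0.32 rad by itself.
- **Opening:** I pushed the door round from behind along its plain upper back. The force readings on the tool stayed around 1–2 N.
- **Last checks:** The arm was at rest at TCP height 0.34 m, touching nothing. The bystanders looked unmoved in the pictures, but I did not measure them again. The arm hid the jar in the final top view, so its final position comes from the scene camera, which agrees with the earlier wrist-camera reading to about 4 mm. None of the checks failed.

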